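# Seat a bottle in the print nest and hold it against the sprung centre

## Task

Push the open nest drawer of the bottle jig, with its bottle lying in it, fully home until it seats at its detent. Then push the lying bottle along the nest, mouth first into the black sprung plunger, until the ring on its neck meets the orange fork stop, and finish while still holding it pressed there: firmly enough that it stays against the stop, but without crushing it. Leave the other bottles and things on the bench alone.

Things in the scene. Friction and masses are not known exactly. Their poses are not given: they have to be found in the camera images.
- jig: White jig fixed on the bench, base 330 x 130 x 25 mm (x -210 to +120), tailstock block at one end 110 mm high. Origin at bench height below the face of the orange fork stop; x points in the pushing direction, in which both the drawer closes and the bottle is pressed; z up. The bottle's axis runs along jig x, 74 mm above the bench.
- nest (a joint): Opening of the nest drawer in m: 0 = fully home, 0.05 to 0.085 at the start. It closes along jig +x. Friction about 1.5 N; a sprung detent resists with about 5 N from 9 to 4 mm before home, then snaps the drawer home. The tray carries a black V trough in which the bottle lies (40 mm wide, edges 61 mm above the bench, from jig x -262 to -10 mm when home).
- nest_front (a point): Centre of the outer (pushing) face of the drawer's red front plate, 90 mm wide, 8 mm thick, 27 to 75 mm above the bench; the point is 50 mm above the bench, at jig x = -273 mm when home, farther to -x by the opening.
- bottle: Pale blue plastic bottle with a dark blue band, about 60 g, 142 mm long, lying in the trough. Origin at the centre of its flat base (48 mm wide), x axis towards the mouth, to jig +x. Body 95 mm long, neck ring 40 mm wide at 112 to 116 mm from the base. Slides easily, rides along on the drawer. Once the drawer is home, 45 mm or more are free behind its base. Pressed: base at jig x -116 mm.
- bottle_mouth (a point): Centre of the bottle's mouth, 142 mm from its base.
- fork: Orange fork stop: upright U plate fixed to the jig, 74 mm wide, 8 mm thick, top 100 mm above the bench, open at the top; its 29 mm slot lets the 24 mm neck through and stops the neck ring. Origin and axes as the jig: its stopping face is at jig x = 0. Over 45 N of the ring on it crushes the bottle.
- plunger (a joint): Travel of the sprung plunger in m, 0 = out, grows as it is pressed towards jig +x. It takes 3 N to start and 200 N/m more: 7 N at 0.020, where the neck ring meets the fork stop (the plunger itself could go 28 mm). The bottle stays on the stop only while pushed with more than that: 10 to 20 N in all is right.
- plunger_face (a point): Centre of the plunger's flat black face (20 mm diameter), 74 mm above the bench, at jig x = +6 mm when out, +26 mm when the bottle is at the stop.
- spare_a: Bystander: upright spare bottle, loose on the bench beside the jig. 142 mm tall, 48 mm diameter, origin under its base. Not to be disturbed.
- spare_b: Bystander: upright spare bottle with a blue band, loose on the bench beside the jig. 142 mm tall, 48 mm diameter, origin under its base. Not to be disturbed.
- spare_c: Bystander: upright spare bottle, loose on the bench beside the jig. 142 mm tall, 48 mm diameter, origin under its base. Not to be disturbed.
- ink_jar: Bystander: ink jar, loose on the bench beside the jig. 60 mm diameter, 55 mm tall, origin under its base. Not to be disturbed.
- wrench: Bystander: wrench, loose on the bench beside the jig. Lies flat, origin under its middle. Not to be disturbed.
Things that resemble listed ones, but are neither listed nor needed, are in the scene too. Leave any brown look-alike of the bottle alone.

How it is judged:
By the outcome, as a careful person would: the job done as asked, in the order asked, and still so for the second after the job is handed in, while the arm keeps its last pose, push and grip.
It also fails if it takes over 40 s, if anything falls off the work surface, if the arm or the gripper's body presses on something with over 40 N, if the wrist force passes 120 N, or if a joint passes its speed limit or range.

## Robot

A 7-joint arm with a two-finger parallel gripper is mounted at the origin on the work surface. World frame = base frame: x ahead of the robot, y to its left, z up, the work surface at z = 0. Lengths are in m, angles in rad, forces in N, time in s.
With the tool pointing down it reaches from about 0.425 to 0.925 m from the base axis. Payload 6.8 kg.
Tool frame: the origin (TCP) lies at the very end of the fingers, on their centre line; the grasp point (between the pads) lies 19 mm behind it (r.grip_point_offset is the distance from the TCP to the grasp point, in m); z points along the fingers, y is the line along which they close (so a half turn about z gives the same grasp; the last joint's range is limited). The gripper opens to 85 mm and grips with 20 to 120 N. Pads are 22 mm wide; open, the fingers measure 114 mm over their backs; the gripper's body (76 mm by 85 mm) begins 54 mm behind the grasp point. The pads swing forward as they close: fully open they stand 13 mm farther back than shut.
Start: joints at [-1.453, 0.477, 0.022, 1.555, -0.011, 1.109, -0.083], TCP at [0.151, 0.658, 0.231] pointing down, gripper open.
Joint ranges: [-2.96, 2.96], [-0.34, 2.1], [-1.41, 1.46], [0.24, 2.44], [-1.37, 4.51], [0.17, 1.92], [-2.96, 2.96]. Speed limits (rad/s): [2.39, 2.39, 3.14, 3.14, 3.14, 3.14, 3.14].

## Interface

Orientations are given as a rotation vector (axis times angle).
In Python, from bench import status, eyes, r gives the robot as it stands.
- The arm moves only by the shell command python3 -m crank 'ROWS' [OPENING] [FORCE]. ROWS is JSON, a list of rows, each a list of 6 numbers: the shift along the tool's x, y, z normalised to -1 to 1, where 1 is 0.02 m, then the turn, a rotation vector about the tool's x, y, z normalised to -1 to 1, where 1 is 45 degrees. A call has 1 to 12 rows; each row shifts and turns the commanded pose from where the row before left it, along the tool's axes as they then stand; what a row does not reach is not made up. A row lasts 1/10 s, in which the tool goes at most 50 mm and 8.59 degrees, less where a joint would pass 70% of its speed; a pose out of reach is approached as far as the arm can. A call with a number of a shift or a turn outside -1 to 1 is refused whole. A call with a gripper value outside its range is refused whole. OPENING is the opening, from 0 (shut) to 1 (fully open), set as the call begins (- or left out, the last holds). The fingers move at their own pace and stop on an object; FORCE is the grip in N (left out, the last holds). Time passes only in rows, so rows that do not move let the fingers close. It gives the time, the measured TCP pose, the force, the opening and the grip force at its end, in the units of the state.
- status.get_obs(): the state, without advancing time (a new reading comes with each control period).
- eyes.grab_frame(name): name is "scene" or "top" or "wrist"; returns a dict with "image" (420x560x3 uint8, red, green, blue), "depth" (420x560 float32, m along the optical axis (not along the pixel's ray), 0 where there is no reading), "fovy" (degrees; the focal length in pixels is half the picture's height over the tangent of half this angle, whatever the lens; pixels are square), "cx", "cy" (the principal point, pixels), "world_to_cam" (4x4, takes a point from world to camera coordinates). Camera axes: x right, y up, looking along -z (the intrinsics and any distortion apply to the point x, -y, -z); pixel columns grow to the right and rows downward; lengths in m; the calibration is good to about 2 mm. A picture is of the moment at which its call begins.
- r.hand_in(): hands the job in; it is judged then, once.
The state is a dict: "clock": time; "joints": joint angles; "qvel": joint speeds; "tau": joint torques, N m; "tcp_pos": TCP position; "orientation": TCP orientation; "contact_force": force on the tool from outside, world axes, zero at the start; "moment": the same for the moment, N m; "grip_width": finger opening in m; "gripper_force": force on a finger pad.
Only numpy, scipy, OpenCV 4.12 (cv2) and the standard library are available. Lean on these libraries where they do the work, as an engineer would, in place of code of your own. Each camera call takes 0.05 s, during which the arm holds its last target. There are 200 camera calls.

## Working session

There is one attempt and no reset: what is moved stays moved. The work goes in short steps, Python scripts to look and compute and a shell command to move; the robot and the scene stay as the last step left them, time stands still between calls to the robot, and variables do not carry over. Pictures are saved under pics/ and viewed, at most 10 in all, crops included, and the job is handed in when it is done.

```bash
ls; mkdir -p pics; cat > h.py <<'E'
import numpy as np,cv2,pickle
from bench import status,eyes,r
def snap(n,f):
    d=eyes.grab_frame(n); cv2.imwrite(f'pics/{f}.png',d['image'][:,:,::-1]); pickle.dump(d,open(f'pics/{f}.pkl','wb')); return d
def load(f): return pickle.load(open(f'pics/{f}.pkl','rb'))
def pt(d,u,v,z=None):
    f=210/np.tan(np.radians(d['fovy'])/2); T=np.linalg.inv(d['world_to_cam'])
    ray=np.array([(u-d['cx'])/f,-(v-d['cy'])/f,-1])
    if z is None:
        w=d['depth'][int(v)-1:int(v)+2,int(u)-1:int(u)+2]; s=np.median(w[w>0])
    else:
        R=T[:3,:3]@ray; s=(z-T[2,3])/R[2]
    return (T[:3,:3]@(ray*s)+T[:3,3]).round(4)
E
python3 - <<'E'
from h import *
for n in('scene','top'):
    d=snap(n,n); print({k:v for k,v in d.items() if k not in('image','depth')})
print(status.get_obs())
a=[cv2.imread(f'pics/{n}.png') for n in('scene','top')]
E
```

```text
pics
{'fovy': 57.58573544501765, 'cx': 280.813529738726, 'cy': 209.9393482452866, 'world_to_cam': array([[ 0.49444663,  0.86918013,  0.00695977, -0.33996645],
       [-0.47108415,  0.26123728,  0.84251695,  0.17802923],
       [ 0.73048084, -0.4198583 ,  0.53862487, -1.14958998],
       [ 0.        ,  0.        ,  0.        ,  1.        ]])}
{'fovy': 48.560730704206435, 'cx': 285.5284410065058, 'cy': 217.61697013156655, 'world_to_cam': array([[ 8.00795963e-05, -9.99928284e-01, -1.19758585e-02,
         8.82377787e-02],
       [ 9.95957954e-01, -9.95929089e-04,  8.98151537e-02,
        -5.27654843e-01],
       [-8.98206396e-02, -1.19346439e-02,  9.95886448e-01,
        -1.04610999e+00],
       [ 0.00000000e+00,  0.00000000e+00,  0.00000000e+00,
         1.00000000e+00]])}
{'clock': 0.1, 'joints': array([-1.45307033,  0.47774298,  0.02236798,  1.5563199 , -0.01152612,
        1.10930509, -0.08309223]), 'qvel': array([-9.91828401e-05, -5.52457550e-04, -1.28306343e-03, -3.74191476e-03,
        1.15432069e-03,  6.55167389e-04,  4.49220771e-04]), 'tau': array([ 3.95726369e-03, -5.97757888e+01,  1.61300205e+00, -2.81951147e+01,
        1.27003514e-02,  5.08462836e-03,  2.12374038e-07]), 'tcp_pos': array([0.15104113, 0.65734989, 0.2304201 ]), 'orientation': array([-3.53973922e-01, -3.12150831e+00,  2.58419385e-03]), 'contact_force': array([-0.71546679,  0.40734864, -0.40470164]), 'moment': array([ 0.0197619 , -0.01934075,  0.03183618]), 'gripper_force': 0.0, 'grip_width': 0.08564788024882468}
```

View pics/scene.png

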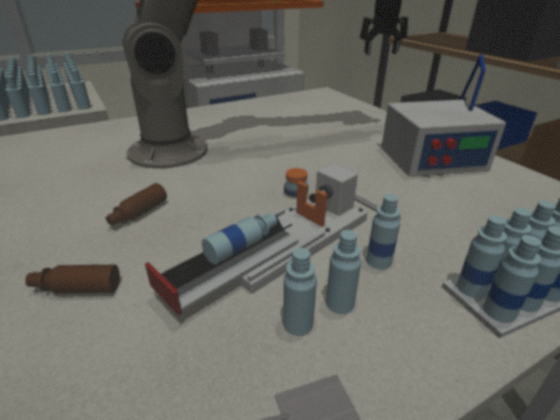

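View pics/top.png

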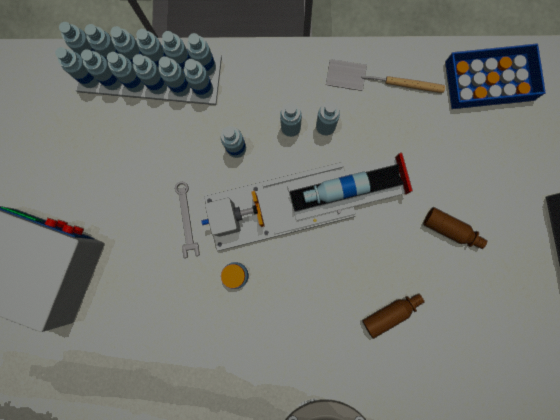

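The scene shows the jig at the centre, with the red front at (163,287), the pale bottle with a blue band at (235,240) and the fork at (312,203). In the top view the red front is at (404,173), the bottle runs from its base at (368,184) to its mouth at (306,197), and the fork is at (258,209). Bottle candidates are the lying pale-blue one in the trough at top (340,190) and two brown look-alikes at (455,228) and (393,315). The pale one fits the description, and I'll confirm it in a crop.

```bash
python3 - <<'E'
from h import *
im=cv2.imread('pics/top.png')[140:260,190:430]
cv2.imwrite('pics/crop1.png',cv2.resize(im,None,fx=3.3,fy=3.3,interpolation=cv2.INTER_CUBIC))
E
```

```text
(no output)
```

View pics/crop1.png

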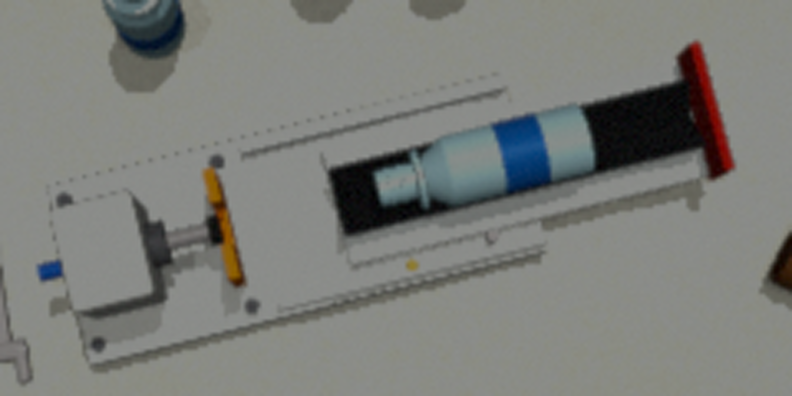

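The crop confirms it: a pale blue bottle with a dark blue band lies in the black V, with its base at crop (590,138) and its mouth at (378,187). The red plate's outer top edge runs (699,42)-(733,168), and the fork's back top edge runs (206,172)-(232,283).

```bash
python3 - <<'E'
from h import *
d=load('top')
c=lambda x,y,z=None: pt(d,190+x/3.3,140+y/3.3,z)
P=dict(plateL=c(699,43,.075),plateR=c(733,168,.075),forkA=c(206,172,.1),forkB=c(234,284,.1),bandtop=c(524,150,.098),bbase=c(592,137,.074),mouth=c(377,188,.074),ring=c(421,178,.074),
 jig1=c(95,365,.025),jig2=c(545,248,.025),jig3=c(50,186,.025))
for k,v in P.items(): print(k,v)
print('depth band',c(524,150),'plate',c(712,105),'base',c(300,280),'bench',c(400,340))
yw=lambda a,b: np.degrees(np.arctan2(b[1]-a[1],b[0]-a[0]))
print(yw(P['bbase'],P['mouth']),yw(P['plateR'],P['plateL'])+90,yw(P['forkB'],P['forkA'])+90,yw(P['jig2'],P['jig1']))
m=(P['plateL']+P['plateR'])/2;f=(P['forkA']+P['forkB'])/2; print(m,f,yw(m,f),np.linalg.norm((f-m)[:2]))
s=load('scene')
for uv in((237,237),(163,285),(180,305),(314,201)): print(uv,pt(s,*uv))
from scipy.spatial.transform import Rotation as R
print(R.from_rotvec(status.get_obs()['orientation']).as_matrix().round(3))
E
```

```text
plateL [ 0.6662 -0.1697  0.075 ]
plateR [ 0.5817 -0.1904  0.075 ]
forkA [0.5759 0.1582 0.1   ]
forkB [0.5028 0.1396 0.1   ]
bandtop [ 0.5903 -0.0489  0.098 ]
bbase [ 0.6029 -0.0973  0.074 ]
mouth [0.5688 0.0462 0.074 ]
ring [0.5754 0.0169 0.074 ]
jig1 [0.452  0.2406 0.025 ]
jig2 [ 0.5332 -0.0718  0.025 ]
jig3 [0.5772 0.2738 0.025 ]
depth band [ 0.5902 -0.0488  0.0986] plate [ 0.6241 -0.1774  0.0751] base [0.511  0.0986 0.0245] bench [0.4701 0.0282 0.0008]
103.3673048874983 103.76470152224196 104.27574211599874 104.57009311189509
[ 0.62395 -0.18005  0.075  ] [0.53935 0.1489  0.1    ] 104.422873643678 0.3396546223739638
(237, 237) [ 0.6106 -0.0411  0.0892]
(163, 285) [ 0.6412 -0.1764  0.069 ]
(180, 305) [ 0.6622 -0.1612  0.0384]
(314, 201) [0.551  0.1545 0.0704]
[[-0.975  0.224 -0.   ]
 [ 0.224  0.975 -0.002]
 [-0.    -0.002 -1.   ]]
```

```bash
python3 - <<'E'
from h import *
for n in('top','scene'):
    d=load(n); D=d['depth']; v,u=np.nonzero(D>0); s=D[v,u]
    f=210/np.tan(np.radians(d['fovy'])/2)
    C=np.c_[(u-d['cx'])/f*s,-(v-d['cy'])/f*s,-s,np.ones_like(s)]
    W=(np.linalg.inv(d['world_to_cam'])@C.T).T
    t=W[(W[:,0]>.25)&(W[:,0]<.8)&(W[:,1]>-.35)&(W[:,1]<.85)]
    for y in np.arange(-.35,.85,.1):
        q=t[(t[:,1]>=y)&(t[:,1]<y+.1)]
        print(n,round(y,2),[round(float(q[(q[:,0]>=x)&(q[:,0]<x+.1),2].max(initial=-1)),3) for x in np.arange(.25,.8,.1)])
E
python3 -m crank '[[0,0,0,0,0,0.174],[0,0,0,0,0,0.174],[0,0,0,0,0,0.174],[0,0,0,0,0,0.174],[0,0,0,0,0,0.174],[0,0,0,0,0,0.174],[0,0,0,0,0,0.174],[0,0,0,0,0,0.174]]' 0 40
```

```text
top -0.35 [0.007, 0.008, 0.053, 0.03, 0.007, 0.054]
top -0.25 [0.052, 0.037, 0.052, 0.08, 0.077, 0.008]
top -0.15 [0.053, 0.008, 0.04, 0.102, 0.04, 0.007]
top -0.05 [0.007, 0.007, 0.064, 0.102, 0.146, 0.146]
top 0.05 [0.007, 0.007, 0.104, 0.086, 0.146, 0.147]
top 0.15 [0.007, 0.061, 0.117, 0.114, 0.147, 0.007]
top 0.25 [0.006, 0.012, 0.112, 0.11, 0.006, 0.006]
top 0.35 [0.007, 0.007, 0.007, 0.007, 0.008, 0.007]
top 0.45 [0.008, 0.145, 0.145, 0.006, 0.007, 0.007]
top 0.55 [0.147, 0.146, 0.146, 0.006, 0.007, 0.007]
top 0.65 [0.144, 0.145, 0.145, 0.071, 0.007, 0.006]
top 0.75 [0.001, -1.0, -1.0, 0.006, 0.006, 0.004]
scene -0.35 [0.003, 0.004, 0.05, 0.035, 0.004, 0.003]
scene -0.25 [0.05, 0.037, 0.049, 0.078, 0.077, 0.003]
scene -0.15 [0.05, 0.003, 0.003, 0.099, 0.039, 0.003]
scene -0.05 [0.004, 0.003, 0.003, 0.1, 0.144, 0.143]
scene 0.05 [0.004, 0.003, 0.101, 0.101, 0.143, 0.143]
scene 0.15 [0.003, 0.058, 0.112, 0.111, 0.143, 0.003]
scene 0.25 [0.003, 0.002, 0.11, 0.111, 0.003, 0.002]
scene 0.35 [0.003, 0.003, 0.003, 0.003, 0.002, 0.002]
scene 0.45 [0.003, 0.141, 0.141, 0.003, 0.003, -1.0]
scene 0.55 [0.142, 0.142, 0.142, 0.003, 0.003, -1.0]
scene 0.65 [0.142, 0.232, 0.175, 0.14, 0.002, -1.0]
scene 0.75 [0.212, 0.266, 0.141, 0.003, 0.003, -1.0]
clock: 0.9
tcp_pos: [0.151, 0.6576, 0.2307]
orientation: [1.932, 2.477, -0.001]
contact_force: [-0.1, 0.2, -0.3]
grip_width: 0.0001
gripper_force: 0.0
```

```bash
python3 -m crank '[[-1,0,0,0,0,0],[-1,0,0,0,0,0],[-1,0,0,0,0,0],[-1,0,0,0,0,0],[-1,0,0,0,0,0],[-1,0,0,0,0,0],[-1,0,0,0,0,0],[-1,0,0,0,0,0],[-1,0,0,0,0,0],[-1,0,0,0,0,0]]'
python3 -m crank '[[-1,1,0,0,0,0],[-1,1,0,0,0,0],[-1,1,0,0,0,0],[-1,1,0,0,0,0],[-1,1,0,0,0,0],[-1,1,0,0,0,0],[-1,1,0,0,0,0],[-1,1,0,0,0,0],[-1,1,0,0,0,0],[-1,1,0,0,0,0],[-1,1,0,0,0,0],[-1,1,0,0,0,0]]'
python3 -m crank '[[-1,0,0,0,0,0],[-1,0,0,0,0,0],[-1,0,0,0,0,0],[-1,0,0,0,0,0],[-1,0,0,0,0,0],[-1,0,0,0,0,0],[-1,0,0,0,0,0],[-1,0,0,0,0,0],[-1,0,0,0,0,0],[-1,0,0,0,0,0],[-1,0,0,0,0,0],[-1,0,0,0,0,0]]'
python3 -m crank '[[-1,0,0,0,0,0],[-1,0,0,0,0,0],[-1,0,0,0,0,0],[-1,0,0,0,0,0],[-1,0,0,0,0,0],[-1,0,0,0,0,0],[-1,0,0,0,0,0],[-1,0,0,0,0,0],[-1,0,0,0,0,0],[-1,0,0,0,0,0],[-1,0,0,0,0,0],[-1,0,0,0,0,0]]'
cat >> h.py <<'E'
from scipy.spatial.transform import Rotation as R
def tool(p):  # shift to world point p in crank units, tool axes
    o=status.get_obs(); M=R.from_rotvec(o['orientation']).as_matrix()
    return ((M.T@(np.array(p)-o['tcp_pos']))/.02).round(2), np.degrees(np.arctan2(M[1,0],M[0,0])).round(2), M[:,2].round(3)
yaw=np.radians(104.3); dr=np.array([np.cos(yaw),np.sin(yaw),0]); O=np.array([.5414,.1411,0])
def jig(x,z): return O+x*dr+[0,0,z]
def jx():
    o=status.get_obs(); p=o['tcp_pos']-O; return (p@dr).round(4),(p[0]*dr[1]-p[1]*dr[0]).round(4),o['tcp_pos'][2].round(4),'F along',(o['contact_force']@dr).round(2),o['contact_force'].round(2)
E
python3 -c "
from h import *
print(tool(jig(-.375,.042)),jx())"
```

```text
clock: 1.9
tcp_pos: [0.201, 0.4631, 0.231]
orientation: [1.925, 2.483, -0.001]
contact_force: [-0.5, 0.3, 0.5]
grip_width: -0.0001
gripper_force: 0.0
clock: 3.1
tcp_pos: [0.4938, 0.2908, 0.231]
orientation: [-1.925, -2.483, 0.001]
contact_force: [-0.4, -0.9, -0.0]
grip_width: 0.0003
gripper_force: 0.0
clock: 4.3
tcp_pos: [0.5527, 0.0583, 0.231]
orientation: [-1.925, -2.482, 0.001]
contact_force: [-0.2, -0.3, 0.7]
grip_width: 0.0001
gripper_force: 0.0
clock: 5.5
tcp_pos: [0.6126, -0.1739, 0.2308]
orientation: [-1.924, -2.482, 0.0]
contact_force: [-0.9, -1.2, 0.5]
grip_width: 0.0002
gripper_force: 0.0
(array([-2.61,  0.44,  9.44]), np.float64(104.43), array([-0.001,  0.   , -1.   ])) (np.float64(-0.3228), np.float64(-0.0088), np.float64(0.2308), 'F along', np.float64(-0.96), array([-0.87, -1.21,  0.46]))
```

```bash
python3 -m crank '[[-1,0.2,0,0,0,0],[-1,0.2,0,0,0,0],[-0.7,0.04,0.6,0,0,0],[0,0,1,0,0,0],[0,0,1,0,0,0],[0,0,1,0,0,0],[0,0,1,0,0,0],[0,0,1,0,0,0],[0,0,1,0,0,0],[0,0,1,0,0,0],[0,0,1,0,0,0],[0,0,0.84,0,0,0]]'
python3 - <<'E'
from h import *
print(tool(jig(-.375,.042)),jx())
d=snap('scene','s2')
im=cv2.imread('pics/s2.png')[150:350,90:350]
cv2.imwrite('pics/crop2.png',cv2.resize(im,None,fx=3,fy=3,interpolation=cv2.INTER_CUBIC))
E
```

```text
clock: 6.7
tcp_pos: [0.6336, -0.2228, 0.0401]
orientation: [-1.923, -2.481, 0.001]
contact_force: [-0.1, -0.5, -0.1]
grip_width: 0.0004
gripper_force: 0.0
(array([ 0.02,  0.03, -0.09]), np.float64(104.43), array([-0.002,  0.001, -1.   ])) (np.float64(-0.3754), np.float64(-0.0006), np.float64(0.0401), 'F along', np.float64(-0.49), array([-0.07, -0.53, -0.15]))
```

View pics/crop2.png

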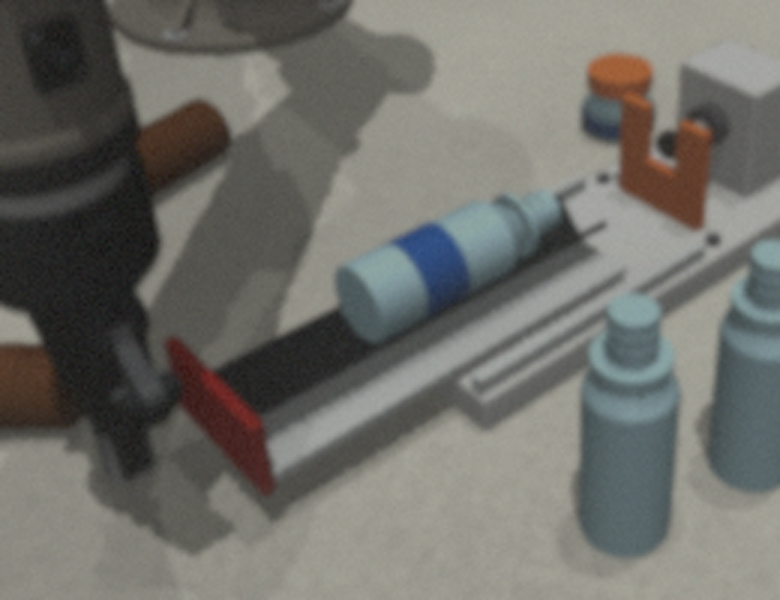

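Closed fingers at crop (125,460) stand just behind the red plate (225,415), nothing else nearby. Pushing.

```bash
python3 -m crank '[[0.5,0,0,0,0,0],[0.5,0,0,0,0,0],[0.2,0,0,0,0,0],[0.2,0,0,0,0,0],[0.3,0,0,0,0,0],[0.35,0,0,0,0,0],[0.35,0,0,0,0,0],[0.35,0,0,0,0,0],[0.35,0,0,0,0,0],[0.3,0,0,0,0,0],[0.2,0,0,0,0,0],[0.1,0,0,0,0,0]]'; python3 -c "
from h import *
print(jx())"
```

```text
clock: 7.95
tcp_pos: [0.6161, -0.1511, 0.0423]
orientation: [-1.924, -2.483, -0.0]
contact_force: [0.9, -0.2, 0.1]
grip_width: 0.0003
gripper_force: 0.8
(np.float64(-0.3015), np.float64(0.0002), np.float64(0.0423), 'F along', np.float64(-0.39), array([ 0.93, -0.17,  0.11]))
```

```bash
python3 -m crank '[[0.15,0,0,0,0,0],[0.15,0,0,0,0,0],[0.15,0,0,0,0,0],[0,0,0,0,0,0]]'; python3 -c "
from h import *
print(jx())"
python3 -m crank '[[0.1,0,0,0,0,0],[0.1,0,0,0,0,0],[0.1,0,0,0,0,0],[0,0,0,0,0,0]]';python3 - <<'E'
from h import *
print(jx())
d=snap('top','t3')
im=cv2.imread('pics/t3.png')[140:260,190:430]
cv2.imwrite('pics/crop3.png',cv2.resize(im,None,fx=3.3,fy=3.3,interpolation=cv2.INTER_CUBIC))
E
```

```text
clock: 8.35
tcp_pos: [0.6137, -0.1423, 0.0423]
orientation: [-1.924, -2.482, -0.0]
contact_force: [-0.3, -0.0, 0.1]
grip_width: 0.0003
gripper_force: 0.0
(np.float64(-0.2924), np.float64(0.0), np.float64(0.0423), 'F along', np.float64(0.03), array([-0.29, -0.04,  0.08]))
clock: 8.75
tcp_pos: [0.6125, -0.1381, 0.0424]
orientation: [1.925, 2.481, -0.001]
contact_force: [1.8, -3.3, -3.6]
grip_width: 0.0
gripper_force: 2.2
(np.float64(-0.2881), np.float64(-0.0001), np.float64(0.0424), 'F along', np.float64(-3.65), array([ 1.79, -3.32, -3.63]))
```

View pics/crop3.png

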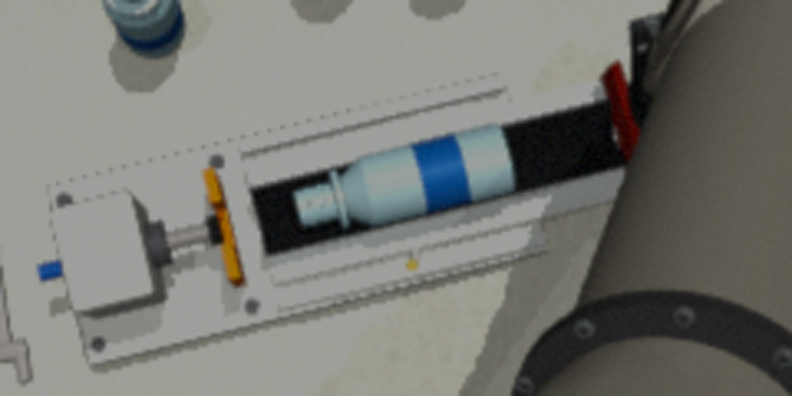

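The drawer is near home: plate corner at crop (617,63), tray tick (411,254) nearly at the yellow dot (412,265). The bottle still lies in the trough with its base at (508,157).

```bash
python3 - <<'E'
from h import *
d=load('t3'); p=pt(d,190+617/3.3,140+64/3.3,.075); print(p,'plate jig x',(p-O)@dr)
E
for i in 1 2 3; do python3 -m crank '[[0.1,0,0,0,0,0],[0,0,0,0,0,0]]' >/dev/null; python3 -c "
from h import *
print(jx())"; done
```

```text
[ 0.6521 -0.1147  0.075 ] plate jig x -0.2752170148022849
(np.float64(-0.2872), np.float64(-0.0001), np.float64(0.0425), 'F along', np.float64(-6.25), array([ 2.19, -5.89, -3.94]))
(np.float64(-0.2846), np.float64(-0.0001), np.float64(0.0425), 'F along', np.float64(-5.4), array([ 1.67, -5.15, -2.49]))
(np.float64(-0.2814), np.float64(-0.0001), np.float64(0.0425), 'F along', np.float64(-0.93), array([ 0.8 , -0.76, -0.07]))
```

The detent gave way; continue until the hard stop is felt.

```bash
for i in 1 2 3; do python3 -m crank '[[0.1,0,0,0,0,0],[0,0,0,0,0,0]]' >/dev/null; python3 -c "
from h import *
print(jx())"; done
```

```text
(np.float64(-0.2796), np.float64(-0.0002), np.float64(0.0425), 'F along', np.float64(-4.4), array([ 0.37, -4.45, -1.36]))
(np.float64(-0.2796), np.float64(-0.0001), np.float64(0.0426), 'F along', np.float64(-8.93), array([ 2.42, -8.59, -5.2 ]))
(np.float64(-0.2797), np.float64(-0.0001), np.float64(0.0427), 'F along', np.float64(-14.26), array([  5.36, -13.35,  -7.86]))
```

Drawer is home (hard stop, force builds at −0.2796). Now I'll back off, rise, and move over the gap behind the bottle.

```bash
python3 -m crank '[[-0.4,0,0,0,0,0],[-0.6,0,0,0,0,0],[0,0,-1,0,0,0],[0,0,-1,0,0,0],[0,0,-1,0,0,0],[0,0,-1,0,0,0],[0,0,-1,0,0,0],[1,0,0,0,0,0],[1,0,0,0,0,0],[1,0,0,0,0,0],[0.7,0,0,0,0,0],[0,0,0,0,0,0]]'
python3 - <<'E'
from h import *
print(jx(),tool(jig(-.22,.064)))
d=load('t3')
for x,y in((513,157),):
  p=pt(d,190+x/3.3,140+y/3.3,.074);print('base',(p-O)@dr)
d=snap('scene','s4')
im=cv2.imread('pics/s4.png')[150:350,90:350]
cv2.imwrite('pics/crop4.png',cv2.resize(im,None,fx=3,fy=3,interpolation=cv2.INTER_CUBIC))
E
```

```text
clock: 11.2
tcp_pos: [0.5958, -0.0705, 0.1423]
orientation: [-1.919, -2.485, -0.002]
contact_force: [-0.1, 0.7, 0.1]
grip_width: 0.0003
gripper_force: 0.0
(np.float64(-0.2185), np.float64(0.0005), np.float64(0.1423), 'F along', np.float64(0.71), array([-0.1 ,  0.71,  0.1 ])) (array([-0.08, -0.02,  3.91]), np.float64(104.63), array([-0.001,  0.002, -1.   ]))
base -0.1917299722610789
```

View pics/crop4.png

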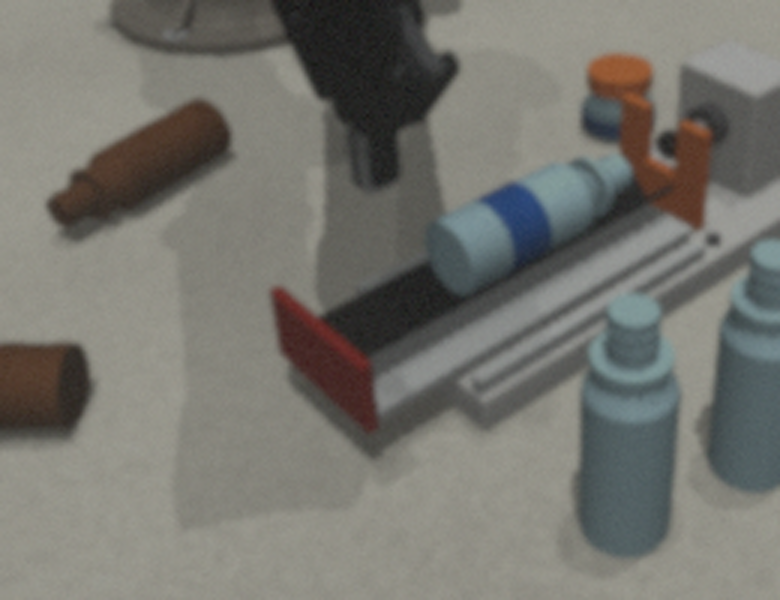

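The drawer is seated, the bottle lies with its base at crop (460,255), and the fingers hang above the gap behind it. Descend.

```bash
python3 -m crank '[[-0.1,0,1,0,0,0],[0,0,1,0,0,0],[0,0,0.9,0,0,0],[0,0,0.6,0,0,0],[0,0,0.35,0,0,0],[0,0,0,0,0,0]]'
python3 - <<'E'
from h import *
print(jx())
d=snap('scene','s5')
im=cv2.imread('pics/s5.png')[150:350,90:350]
cv2.imwrite('pics/crop5.png',cv2.resize(im,None,fx=3,fy=3,interpolation=cv2.INTER_CUBIC))
E
```

```text
clock: 11.85
tcp_pos: [0.5962, -0.0759, 0.0648]
orientation: [-1.925, -2.481, 0.002]
contact_force: [0.2, 0.1, 0.0]
grip_width: -0.0002
gripper_force: 0.0
(np.float64(-0.2238), np.float64(-0.0005), np.float64(0.0648), 'F along', np.float64(0.08), array([0.18, 0.13, 0.05]))
```

View pics/crop5.png

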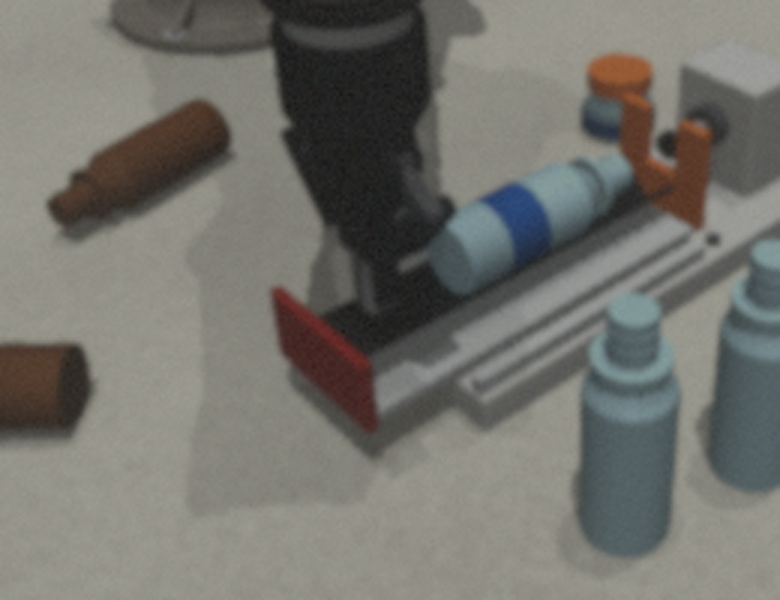

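The fingers are in the trough behind the bottle base, clear of the plate. Push forward.

```bash
python3 -m crank '[[0.4,0,0,0,0,0],[0.4,0,0,0,0,0],[0.25,0,0,0,0,0],[0.25,0,0,0,0,0],[0.3,0,0,0,0,0],[0.35,0,0,0,0,0],[0.35,0,0,0,0,0],[0.35,0,0,0,0,0],[0.35,0,0,0,0,0],[0.3,0,0,0,0,0],[0.25,0,0,0,0,0],[0.15,0,0,0,0,0]]' | grep clock; python3 -c "
from h import *
print(jx())"
for i in 1 2 3; do python3 -m crank '[[0.12,0,0,0,0,0],[0.12,0,0,0,0,0],[0,0,0,0,0,0]]' |grep -A1 orient; python3 -c "
from h import *
print(jx())"; done
```

```text
clock: 13.1
(np.float64(-0.1487), np.float64(-0.0001), np.float64(0.0654), 'F along', np.float64(-1.09), array([-0.28, -1.2 , -0.26]))
orientation: [-1.925, -2.483, 0.0]
contact_force: [-0.6, -1.0, 1.1]
(np.float64(-0.1442), np.float64(-0.0002), np.float64(0.0654), 'F along', np.float64(-0.8), array([-0.57, -0.97,  1.09]))
orientation: [1.925, 2.482, -0.001]
contact_force: [0.7, -3.1, 0.4]
(np.float64(-0.1403), np.float64(-0.0003), np.float64(0.0655), 'F along', np.float64(-3.21), array([ 0.73, -3.13,  0.44]))
orientation: [1.925, 2.483, -0.0]
contact_force: [0.5, -3.8, -0.1]
(np.float64(-0.135), np.float64(-0.0002), np.float64(0.0655), 'F along', np.float64(-3.76), array([ 0.48, -3.76, -0.13]))
```

```bash
for i in 1 2; do python3 -m crank '[[0.12,0,0,0,0,0],[0.12,0,0,0,0,0],[0,0,0,0,0,0]]' >/dev/null; python3 -c "
from h import *
print(jx())"; done
for i in 1 2 3; do python3 -m crank '[[0.1,0,0,0,0,0],[0,0,0,0,0,0]]' >/dev/null; python3 -c "
from h import *
print(jx())"; done
```

```text
(np.float64(-0.1304), np.float64(-0.0002), np.float64(0.0655), 'F along', np.float64(-5.71), array([ 1.57, -5.49,  0.01]))
(np.float64(-0.126), np.float64(-0.0002), np.float64(0.0656), 'F along', np.float64(-6.34), array([ 1.77, -6.09, -0.12]))
(np.float64(-0.1243), np.float64(-0.0002), np.float64(0.0656), 'F along', np.float64(-6.06), array([ 2.07, -5.72,  1.51]))
(np.float64(-0.1227), np.float64(-0.0002), np.float64(0.0657), 'F along', np.float64(-6.05), array([ 1.5 , -5.86,  0.11]))
(np.float64(-0.1226), np.float64(-0.0002), np.float64(0.0659), 'F along', np.float64(-10.64), array([  2.75, -10.28,  -0.11]))
```

The stop is met at −0.1226 as predicted. Add a little push, then check that it holds and look.

```bash
python3 -m crank '[[0.08,0,0,0,0,0],[0,0,0,0,0,0],[0,0,0,0,0,0],[0,0,0,0,0,0],[0,0,0,0,0,0]]' >/dev/null
python3 - <<'E'
from h import *
print(jx())
d=snap('scene','s6'); print(jx()[-2:],status.get_obs()['clock'])
im=cv2.imread('pics/s6.png')[130:330,140:400]
cv2.imwrite('pics/crop6.png',cv2.resize(im,None,fx=3,fy=3,interpolation=cv2.INTER_CUBIC))
E
```

```text
(np.float64(-0.1226), np.float64(-0.0002), np.float64(0.0661), 'F along', np.float64(-14.47), array([  3.66, -14.  ,   0.09]))
(np.float64(-14.89), array([  4.46, -14.23,   0.56])) 15.75
```

View pics/crop6.png

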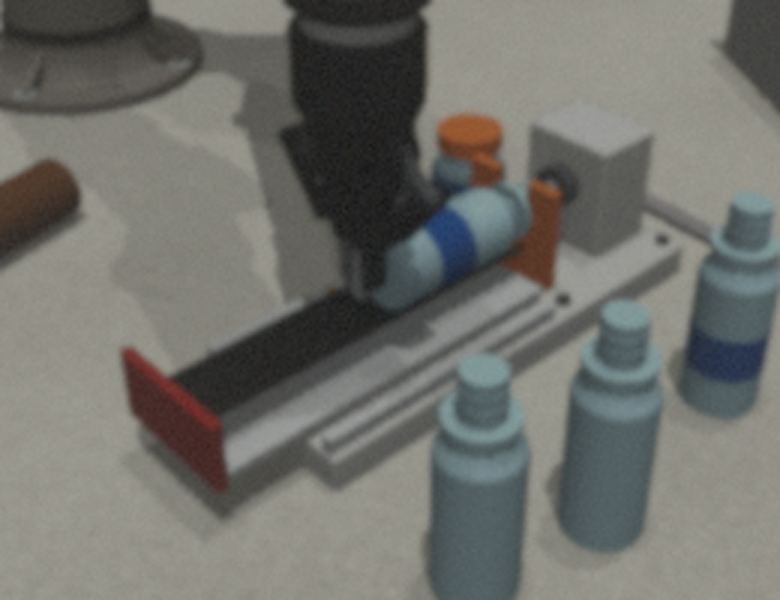

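The bottle's ring is on the fork (crop ~525,215), the drawer is home, the bystanders are untouched, and the push holds steady at about 14.5 N. Handing in.

```bash
python3 -c "
from bench import r
print(r.hand_in())"
```

```text
the job is handed in; nothing more can be done
None
```

I pushed the drawer home through its detent to the hard stop, then pushed the bottle against the fork stop and handed in while still holding it there at about 14.5 N, 15.75 s on the clock; nothing else on the bench was touched.

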